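Load a tube cone into the collet and tighten the nut

TASK

Push the tube cone along its V-shaped rest until its shank is fully home in the collet, with the shoulder up against the face of the nut. Then swing the nut's handle over, up past the top and down on the other side until it comes to its stop, so that the collet grips the shank. Leave the cone home and the nut tight, and do not disturb the loose parts standing around the fixture.

Things in the scene. Friction and masses are not known exactly. Their poses are not given: they have to be found in the camera images.
- nut_face (a point): Centre of the collet's mouth, on its level axis 80 mm above the table, in the front face of a round steel nut (60 mm diameter, 35 mm thick, bore 23 mm) on a fixed fixture that stands elsewhere and turned anew each time. x points into the collet (the way the cone is pushed), y level to the side on which the handle starts, z up. A grey block 76 mm wide, 108 mm high follows at x 36 to 96 mm.
- rest_mid (a point): Middle of the fixture's open steel V-rest, on the collet axis, 95 mm in front of nut_face; axes as there. The rest is 140 mm long (25 to 165 mm in front of the nut), its walls end 10 mm below the axis. The fixture's floor plate, 14 mm high and 100 mm wide, reaches 178 mm in front of the nut.
- cone_mid (a point): Tube cone, 160 mm long, about 0.4 kg, lying loose in the V-rest, shank towards the collet. The point is on its axis, mid-way along its aluminium body (cylinder 36 mm diameter, 70 mm long), 80 mm above the table; x runs along the axis to the shank (it may roll about x). The shank, 20 mm in diameter and 55 mm long, chamfered, enters the collet with 1.5 mm to spare until the shoulder meets the nut.
- cone_shoulder (a point): Point on the cone's axis in its flat shoulder, where the 36 mm body steps down to the shank: 35 mm from cone_mid. It coincides with nut_face when the cone is fully home.
- cone_nose (a point): Centre of the cone's flat nose, 16 mm in diameter, at the end away from the collet, 70 mm from cone_mid; the body tapers to it over 35 mm. Nothing stands behind it; a shut gripper let down to 5 mm below the axis can push here and follow over the rest. Sliding the cone takes about 2 to 6 N.
- handle_end (a point): Centre of the black ball (22 mm in diameter) on the end of the nut's handle, a steel rod 12 mm in diameter that stands radially out of the nut. The ball is 105 mm from the collet axis and 18 mm behind the nut's face, and swings about the collet axis.
- nut (a joint): Angle of the nut, rad, growing as it tightens (right-handed about x of nut_face). At 0 (loose stop) the handle leans 0.6 rad from upright to the +y side of nut_face; at 0.6 it is upright; at 1.45 (tight stop) it leans 0.85 rad to -y. Starts between 0 and 0.3, stays where left. Takes about 0.25 N m (2 to 5 N at the ball), a little more once the jaws meet the shank at about 1.0.
- jaw0: Upper one of the three small steel collet jaws, inside the nut and hardly visible, pressed radially onto the shank by the nut.
- sleeve_mid (a point): Centre of a loose bystander: steel tube piece standing upright, 44 mm in diameter, 75 mm high. Leave it alone.
- plug_mid (a point): Centre of a loose bystander: aluminium cone standing on its 56 mm wide foot, 65 mm high. Leave it alone.
- post_mid (a point): Centre of a loose bystander: stepped steel post with a 48 mm foot and 32 mm head, 88 mm high. Leave it alone.
Mind the look-alikes: they are no part of the job. What is shaped like the part that bears cone_mid but green, orange or purple is not meant.

How it is judged (in metres and radians):
On the way, in this order (a step that is already met when the one before it is completed fails the run):
1. the shank is fully home in the collet while the nut is still loose (x of cone_shoulder in the frame of nut_face above -0.004 m and distance between cone_shoulder and nut_face below 0.005 m and angle between the x axis of cone_mid and the x axis of nut_face, either way round below 0.06 rad and value of joint nut below 0.7 rad), for 0.2 s.
2. the nut is turned until the jaws grip the shank (value of joint nut above 1.3 rad and contact force between cone and jaw0 above 3 N), for 0.2 s.
At the end, for the whole second after the job is handed in: The cone's shoulder is within 5 mm of the centre of the nut's face and in line with the collet to 0.06 rad, the nut is turned past 1.3 rad with its upper jaw pressing on the shank with more than 3 N, and the cone is at rest (all of step 2 and distance between cone_shoulder and nut_face below 0.005 m and angle between the x axis of cone_mid and the x axis of nut_face, either way round below 0.06 rad and linear speed of cone below 0.01 m/s); the robot touches nothing.
It fails at once if a bystander beside the fixture is moved by more than 30 mm (distance of any of sleeve_mid, plug_mid, post_mid from where it was at the start of the episode above 0.03 m).
It also fails if it takes over 48 s, if anything falls off the work surface, if the arm or the gripper's body presses on something with over 40 N, if the wrist force passes 120 N, or if a joint passes its speed limit or range.

ROBOT

A 6-joint arm with a two-finger parallel gripper is mounted at the origin on the work surface. World frame = base frame: x ahead of the robot, y to its left, z up, the work surface at z = 0. Lengths are in mm, angles in rad, forces in N, time in s.
With the tool pointing down it reaches from about 350 to 875 mm from the base axis. Payload 4.2 kg.
Tool frame: the origin (TCP) lies at the very end of the fingers, on their centre line; the grasp point (between the pads) lies arm.hold_point_z behind it (arm.hold_point_z is the distance from the TCP to the grasp point, in mm); y points along the fingers, x is the direction in which the jaws open and shut, and the axes are right-handed (so a half turn about y gives the same grasp; the last joint's range is limited). The gripper opens to 85 mm and grips with 20 to 120 N. Pads are 22 mm wide; open, the fingers measure 114 mm over their backs; the gripper's body (76 mm by 85 mm) begins 54 mm behind the grasp point. The pads swing forward as they close: fully open they stand 13 mm farther back than shut.
Start: joints at [-1.022, 0.385, 0.008, 0, -1.194, -0.259], TCP at [178.616, -598.912, 231.312] pointing down, gripper open.
Joint ranges: [-3.14, 3.14], [-1.21, 2.06], [-1.07, 1.41], [-3.16, 2.05], [-2.99, -0.16], [-3.1, 3.1]. Speed limits (rad/s): [2.79, 2.79, 3.14, 3.14, 3.14, 3.14].

INTERFACE

Orientations are given as a unit quaternion [x, y, z, w].
In Python, from bench import arm gives the robot as it stands.
- The arm moves only by the shell command python3 -m creep 'ROWS'. ROWS is JSON, a list of rows, each a list of 3 entries, a list of its own where there are three numbers: the shift along the world's x, y, z in mm, then the turn, a rotation vector about the world's x, y, z in rad, then the gripper command: -1 is shut, 1 is fully open, values between are in proportion. In form: [[[dx, dy, dz], [wx, wy, wz], jaw], ...]. A call has 1 to 12 rows; each row is the pose to reach, as a shift and turn from the pose commanded when the call began; what a row does not reach only later rows make up. A row lasts 1/12 s, in which the tool goes at most 41.7 mm and 7.16 degrees, less where a joint would pass 70% of its speed; a pose out of reach is approached as far as the arm can. A call with a gripper value outside its range is refused whole. The fingers move at their own pace and stop on an object; the grip force is fixed at half the most. Time passes only in rows, so rows that repeat a pose let the fingers close. It gives the time, the measured TCP pose, the force and the opening at its end, in the units of the state.
- arm.read_state(): the state, without advancing time (a new reading comes with each control period).
- arm.get_image(name): name is "side" or "top"; returns (picture, depth): 480x640x3 uint8, red, green, blue; 480x640 float32, mm along the optical axis (not along the pixel's ray), 0 where there is no reading.
- arm.camera_params(name): a dict with "camera_matrix" (3x3 intrinsics, pixels), "extrinsics" (4x4, takes a point from world to camera coordinates). Camera axes: x right, y down, z forward; pixel columns grow to the right and rows downward; lengths in mm; the calibration is good to about 2 mm. A picture is of the moment at which its call begins. camera_params takes no time and is no camera call.
- arm.job_done(): hands the job in, once; it reports no verdict.
The state is a dict: "clock": time; "joints": joint angles; "joint_vel": joint speeds; "joint_efforts": joint torques, N m; "position": TCP position; "ee_rot": TCP orientation; "contact_force": force on the tool from outside, world axes, zero at the start; "wrist_torque": the same for the moment, N m; "gripper_width": finger opening in mm.
Only numpy, scipy, OpenCV 4.12 (cv2) and the standard library are available. Lean on these libraries where they do the work, as an engineer would, in place of code of your own. Each camera call takes 0.05 s, during which the arm holds its last target.

## Working session

There is one attempt and no reset: what is moved stays moved. The work goes in short steps, Python scripts to look and compute and a shell command to move; the robot and the scene stay as the last step left them, time stands still between calls to the robot, and variables do not carry over. Pictures are saved under pics/ and viewed, and the job is handed in when it is done.

```bash
mkdir -p pics; ls; python3 - <<'E'
from bench import arm
import cv2,numpy as np
for n in("side","top"):
    im,d=arm.get_image(n); cv2.imwrite(f"pics/{n}0.png",im[:,:,::-1]); np.save(f"{n}_d.npy",d); np.save(f"{n}_im.npy",im)
    p=arm.camera_params(n); print(n,p["camera_matrix"],p["extrinsics"])
s=arm.read_state(); print(s); print(arm.hold_point_z)
E
```

```text
pics
side [[618.97995595   0.         311.47958573]
 [  0.         618.97995595 236.57879399]
 [  0.           0.           1.        ]] [[-9.86073379e-01 -1.66298199e-01  2.04924271e-03  4.91847104e+02]
 [-1.22114113e-01  7.15606772e-01 -6.87746386e-01  1.91090129e+02]
 [ 1.12904533e-01 -6.78418644e-01 -7.25948145e-01  1.17739307e+03]
 [ 0.00000000e+00  0.00000000e+00  0.00000000e+00  1.00000000e+00]]
top [[477.10382542   0.         325.73081558]
 [  0.         477.10382542 243.85915871]
 [  0.           0.           1.        ]] [[ 4.83294625e-03 -9.99853145e-01  1.64417213e-02 -6.78618239e+01]
 [-9.89912773e-01 -7.11173595e-03 -1.41499560e-01  5.14472453e+02]
 [ 1.41595710e-01 -1.55920101e-02 -9.89801770e-01  9.94680408e+02]
 [ 0.00000000e+00  0.00000000e+00  0.00000000e+00  1.00000000e+00]]
{'clock': 0.1, 'joints': array([-1.02239557e+00,  3.85491399e-01,  6.74244604e-03, -4.06428241e-04,
       -1.19398026e+00, -2.58615370e-01]), 'joint_vel': array([ 1.56694037e-04, -1.32165139e-03,  3.78736830e-03,  1.30995584e-03,
        2.84646683e-03,  8.64635949e-05]), 'joint_efforts': array([-5.24643292e-04, -3.93319309e+01,  1.88930243e+01,  4.19788510e+00,
       -2.60148910e-03,  7.99764308e-06]), 'position': array([ 178.4610357 , -598.43661525,  230.32026919]), 'ee_rot': array([ 0.4220255 ,  0.56730049, -0.56654326, -0.42319424]), 'contact_force': array([ 0.30519184,  0.12165399, -0.81492043]), 'wrist_torque': array([ 0.00186829, -0.03030791,  0.00216086]), 'gripper_width': 85.54996298361388}
18.700000000000003
```

View pics/side0.png

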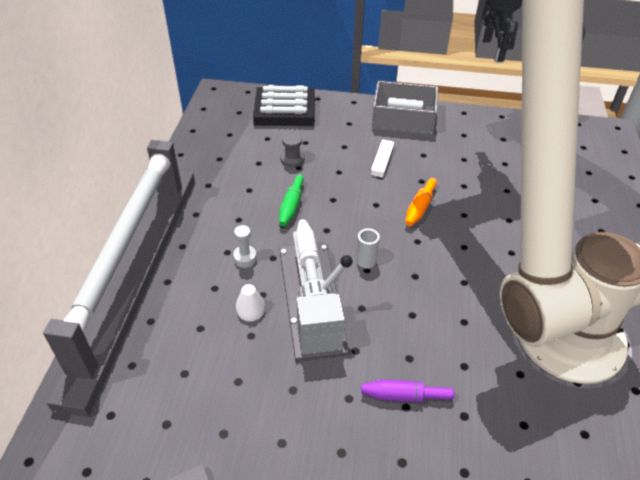

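View pics/top0.png

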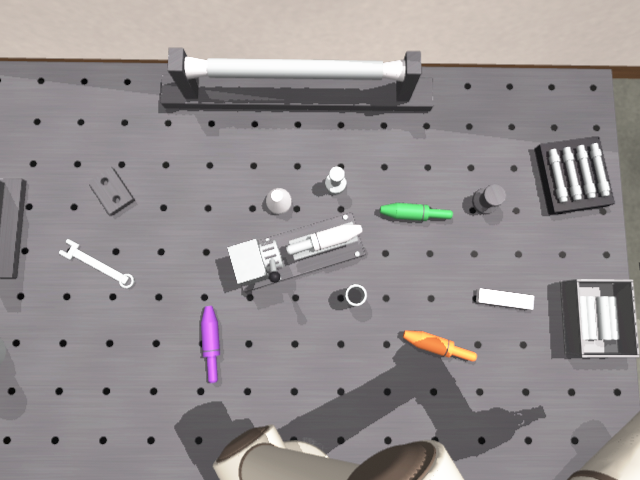

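Side view: the fixture is at (318,300), with the aluminium cone in the V-rest at (306,245), nose (303,226) and ball (346,261). Top view: cone (325,240), nose (360,230), ball (275,277) and grey block (248,262). Bystanders in the top view are the sleeve (355,295), post (336,180) and plug (279,200).

Candidates for the cone (top pixels): green (405,212), orange (430,343), purple (210,335), the light plug (279,200) and the aluminium one in the rest (325,240). I choose the last, since it is the bare aluminium one lying in the V-rest.

```bash
cat > h.py <<'E'
import numpy as np
from bench import arm
def ray(n,u,v):
    p=arm.camera_params(n);K=p["camera_matrix"];E=p["extrinsics"];R=E[:3,:3];t=E[:3,3]
    return -R.T@t, R.T@np.linalg.solve(K,[u,v,1.])
def onz(n,u,v,z):
    c,d=ray(n,u,v); return c+d*(z-c[2])/d[2]
def tri(a,b):
    c1,d1=ray(*a);c2,d2=ray(*b)
    s=np.linalg.lstsq(np.c_[d1,-d2],c2-c1,rcond=None)[0]
    p,q=c1+d1*s[0],c2+d2*s[1]; return (p+q)/2,np.linalg.norm(p-q)
def proj(n,P):
    p=arm.camera_params(n);E=p["extrinsics"];q=p["camera_matrix"]@(E[:3,:3]@np.asarray(P,float)+E[:3,3]);return q[:2]/q[2]
def cloud(n,d):
    p=arm.camera_params(n);K=p["camera_matrix"];E=p["extrinsics"]
    v,u=np.mgrid[:480,:640]; c=np.stack([(u-K[0,2])/K[0,0]*d,(v-K[1,2])/K[1,1]*d,d],-1)-E[:3,3]
    return c@E[:3,:3]
E
python3 - <<'E'
import cv2,numpy as np
t=np.load("top_im.npy");s=np.load("side_im.npy")
a=cv2.resize(t[160:320,210:380],None,fx=4.7,fy=3.7,interpolation=cv2.INTER_CUBIC)
a=cv2.resize(t[165:315,210:390],(720,600),interpolation=cv2.INTER_CUBIC)
b=cv2.resize(s[210:360,230:390],(640,600),interpolation=cv2.INTER_CUBIC)
cv2.imwrite("pics/tc.png",a[:,:,::-1]);cv2.imwrite("pics/sc.png",b[:,:,::-1])
E
```

```text
(no output)
```

View pics/tc.png

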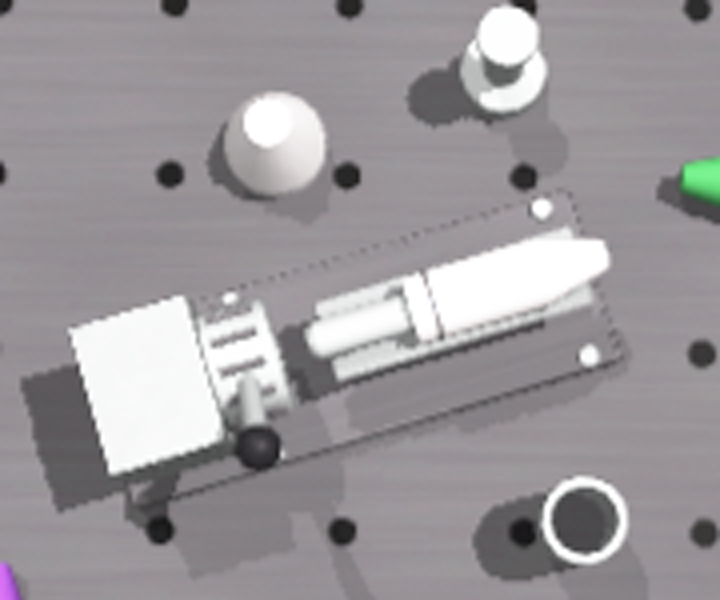

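View pics/sc.png

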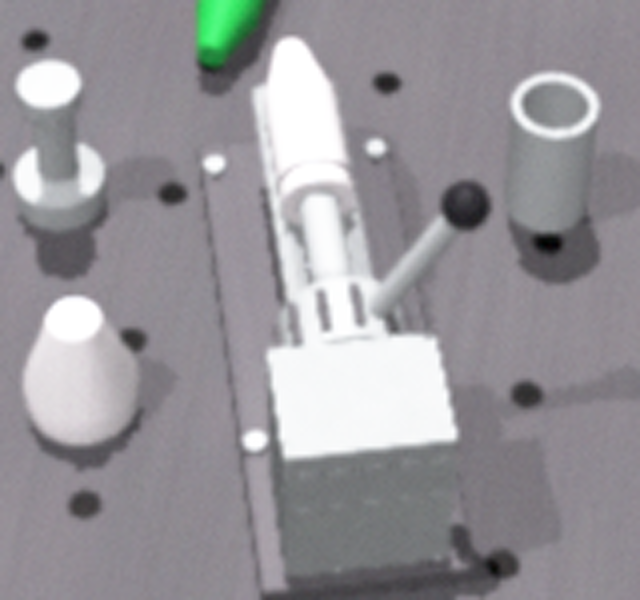

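The crops confirm the aluminium cone in the rest. Top crop: nose near (607,255), shank tip near (312,338), ball (258,447). Now I measure.

```bash
python3 - <<'E'
import cv2,numpy as np
from h import *
np.set_printoptions(precision=2,suppress=True)
f=lambda x,y:(210+x/4-.375,165+y/4-.375)
g=lambda x,y:(230+x/4-.375,210+y/4-.375)
C=np.array([onz("top",*f(*q),108) for q in[(70,328),(184,297),(222,438),(110,473)]])
print("block top corners",C, "sides",[np.linalg.norm(C[i]-C[(i+1)%4]) for i in range(4)])
cb=C.mean(0); ax=-( (C[1]-C[0])+(C[2]-C[3])); ax/=np.linalg.norm(ax); print("axis into collet",ax,np.degrees(np.arctan2(ax[1],ax[0])))
print("nutface from block",cb-66*ax)
C2=np.array([onz("side",*g(*q),108) for q in[(268,350),(440,336),(457,438),(284,457)]]);print("side block",C2,C2.mean(0))
print("ball",tri(("top",*f(258,447)),("side",*g(465,205))))
print("nose",onz("top",*f(607,257),80),"shank tip",onz("top",*f(314,340),80))
print("shoulder mid top",onz("top",*f(424,307),80))
for n in("top","side"):
    d=np.load(n+"_d.npy");P=cloud(n,d).reshape(-1,3)
    u=ax[:2];w=np.array([-u[1],u[0]])
    r=P[:,:2]-cb[:2];s=r@u;l=r@w;z=P[:,2]
    m=(abs(s)<20)&(abs(l)<30)&(z>90);print(n,"block z",np.median(z[m]))
    m=(s>-300)&(s<-100)&(abs(l)<30)&(z>83)&(z<130)
    # bins along s
    for a in range(-260,-60,10):
        k=(s>=a)&(s<a+10)&(abs(l)<30)&(z>76)&(z<125)
        if k.sum()>3: print(a+5,k.sum(),"l %.1f %.1f"%(l[k].min(),l[k].max()),"zmax %.1f"%np.percentile(z[k],95))
E
```

```text
block top corners [[497.72 133.96 108.  ]
 [513.85  77.37 108.  ]
 [443.02  56.69 108.  ]
 [425.3  111.72 108.  ]] sides [np.float64(58.83639768899395), np.float64(73.78768977921598), np.float64(57.80843111867848), np.float64(75.74775498082965)]
axis into collet [-0.29  0.96 -0.  ] 106.86748345885235
nutface from block [489.12  31.78 108.  ]
side block [[513.2   75.48 108.  ]
 [438.54  54.73 108.  ]
 [423.69 109.   108.  ]
 [495.81 131.42 108.  ]] [467.81  92.66 108.  ]
ball (array([433.35,  32.69, 173.51]), np.float64(0.9440396100674429))
nose [ 540.82 -138.23   80.  ] shank tip [496.15  13.53  80.  ]
shoulder mid top [513.79 -43.12  80.  ]
top block z 107.39815265851654
-245 9 l -11.2 3.9 zmax 86.4
-235 45 l -13.5 7.9 zmax 90.7
-225 55 l -14.1 9.3 zmax 94.9
-215 67 l -16.8 13.0 zmax 96.3
-205 80 l -20.7 14.7 zmax 98.9
-195 86 l -20.5 15.2 zmax 99.1
-185 85 l -19.9 14.8 zmax 98.9
-175 82 l -20.4 15.3 zmax 98.6
-165 85 l -19.4 15.3 zmax 98.8
-155 84 l -19.9 15.6 zmax 98.7
-145 84 l -19.6 15.9 zmax 99.5
-135 58 l -18.9 15.7 zmax 97.1
-125 46 l -11.7 7.8 zmax 90.8
-115 47 l -11.6 7.8 zmax 90.1
-105 47 l -11.1 8.3 zmax 91.8
-95 47 l -11.9 8.3 zmax 91.3
-85 33 l -11.4 7.7 zmax 89.5
-65 95 l -29.9 28.0 zmax 110.8
side block z 107.80866273893947
-245 10 l -7.3 4.5 zmax 89.0
-235 21 l -11.1 8.1 zmax 91.6
-225 29 l -14.1 10.9 zmax 94.3
-215 36 l -15.1 13.0 zmax 97.1
-205 62 l -18.4 16.9 zmax 98.8
-195 67 l -17.6 16.7 zmax 98.9
-185 66 l -18.5 17.3 zmax 99.1
-175 67 l -17.9 16.6 zmax 98.7
-165 72 l -18.1 17.4 zmax 99.4
-155 62 l -17.9 17.2 zmax 98.8
-145 117 l -17.4 18.2 zmax 99.5
-135 66 l -17.6 15.7 zmax 97.5
-125 43 l -9.5 9.9 zmax 91.0
-115 42 l -9.3 10.2 zmax 91.0
-105 38 l -9.4 9.3 zmax 91.0
-95 45 l -9.1 10.1 zmax 91.6
-85 19 l -8.2 8.9 zmax 92.5
-65 82 l -28.1 29.4 zmax 111.2
```

```bash
python3 - <<'E'
import numpy as np
from h import *
from scipy.spatial.transform import Rotation as R
np.set_printoptions(precision=2,suppress=True)
s=arm.read_state();print(R.from_quat(s["ee_rot"]).as_matrix())
M=R.from_quat(s["ee_rot"]).as_matrix();print("yaw x",np.degrees(np.arctan2(M[1,0],M[0,0])))
nf=np.array([490.3,32.1]);u=np.array([-.290,.957]);w=np.array([-.957,-.290])
for n,(x,y),z in(("sleeve",(585,520),75),("post",(508,36),88),("plug",(268,120),65)):
    P=onz("top",210+x/4,165+y/4,z);r=P[:2]-nf;print(n,P,"x %.0f y %.0f"%(r@u,r@w))
E
```

```text
[[-0.29 -0.   -0.96]
 [ 0.96  0.   -0.29]
 [ 0.   -1.    0.  ]]
yaw x 106.5948829487674
sleeve [ 403.83 -127.36   75.  ] x -128 y 129
post [655.94 -86.92  88.  ] x -162 y -124
plug [615.33  40.05  65.  ] x -29 y -122
```

The tool's x axis already lies along the collet axis (106.6° against 106.9°), so no turn is needed. Next I move to a hover behind the nose with the gripper shut.

```bash
python3 -m creep '[[[378,409,-70],[0,0,0],-1],[[378,409,-70],[0,0,0],-1],[[378,409,-70],[0,0,0],-1],[[378,409,-70],[0,0,0],-1],[[378,409,-70],[0,0,0],-1],[[378,409,-70],[0,0,0],-1],[[378,409,-70],[0,0,0],-1],[[378,409,-70],[0,0,0],-1],[[378,409,-70],[0,0,0],-1],[[378,409,-70],[0,0,0],-1],[[378,409,-70],[0,0,0],-1],[[378,409,-70],[0,0,0],-1]]'
```

```text
clock: 1.1
position: [516.1, -232.7, 168.5]
ee_rot: [-0.422, -0.567, 0.567, 0.423]
contact_force: [0.6, -0.3, -0.1]
gripper_width: -0.3
```

```bash
python3 -m creep '[[[0,0,0],[0,0,0],-1],[[0,0,0],[0,0,0],-1],[[0,0,0],[0,0,0],-1]]'
```

```text
clock: 1.35
position: [515.0, -234.3, 168.4]
ee_rot: [-0.422, -0.567, 0.567, 0.423]
contact_force: [-0.2, -0.4, 0.4]
gripper_width: -0.2
```

```bash
python3 -m creep '[[[41,49,0],[0,0,0],-1],[[41,49,0],[0,0,0],-1],[[41,49,-41],[0,0,0],-1],[[41,49,-80],[0,0,0],-1],[[41,49,-91],[0,0,0],-1],[[41,49,-91],[0,0,0],-1],[[41,49,-91],[0,0,0],-1]]'; python3 - <<'E'
from h import *
import cv2
for n in("side","top"):
    im,d=arm.get_image(n)
    c=im[150:300,210:410] if n=="side" else im[165:315,260:460]
    cv2.imwrite(f"pics/{n}1.png",cv2.resize(c,(800,600),interpolation=cv2.INTER_CUBIC)[:,:,::-1])
E
```

```text
clock: 1.93
position: [556.4, -186.9, 78.8]
ee_rot: [-0.423, -0.567, 0.567, 0.423]
contact_force: [1.0, 0.3, 0.9]
gripper_width: 0.1
```

View pics/side1.png

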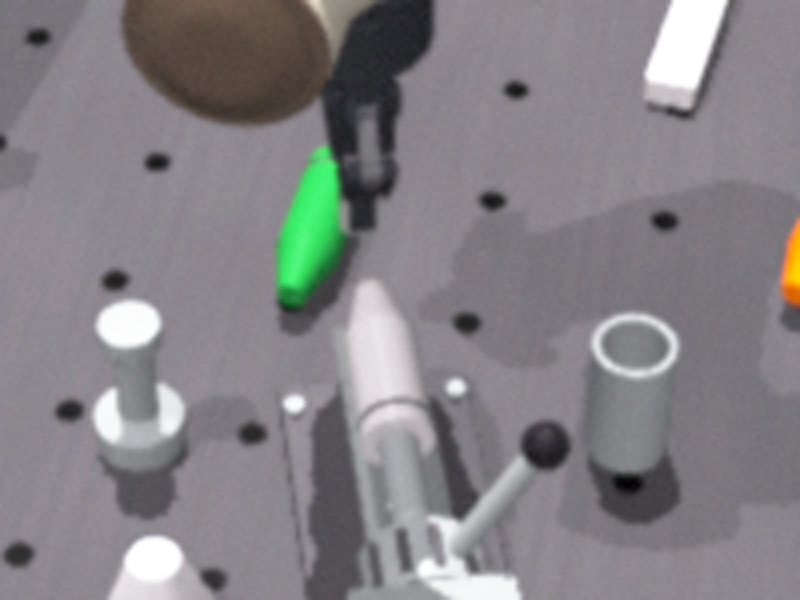

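View pics/top1.png

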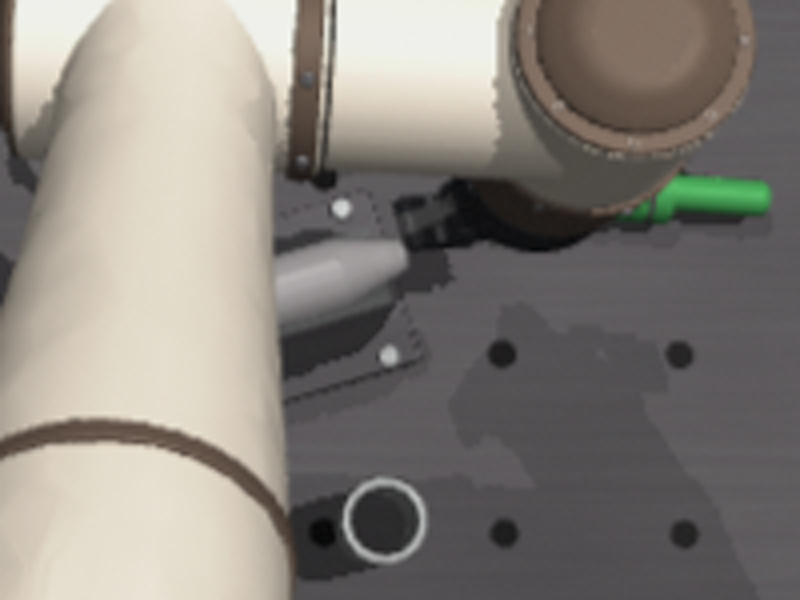

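The side crop shows the fist tip (362,225) in line with the cone axis, with the nose at (370,288) and the handle undisturbed. I start the push.

```bash
python3 -m creep '[[[-4,14,-1],[0,0,0],-1],[[-8,27,-2],[0,0,0],-1],[[-10,33,-2],[0,0,0],-1],[[-11.6,38.3,-2],[0,0,0],-1],[[-13.3,44,-2],[0,0,0],-1],[[-15,49.7,-2],[0,0,0],-1],[[-16.8,55.5,-2],[0,0,0],-1],[[-18.6,61.2,-2],[0,0,0],-1],[[-20.3,67,-2],[0,0,0],-1],[[-22,72.7,-2],[0,0,0],-1],[[-22,72.7,-2],[0,0,0],-1]]'; python3 - <<'E'
from h import *
import cv2
im,d=arm.get_image("side")
cv2.imwrite("pics/side2.png",cv2.resize(im[180:330,230:430],(800,600),interpolation=cv2.INTER_CUBIC)[:,:,::-1])
print(arm.read_state()["contact_force"])
E
```

```text
clock: 2.95
position: [534.5, -112.4, 76.6]
ee_rot: [0.423, 0.567, -0.567, -0.422]
contact_force: [0.8, -1.3, 2.3]
gripper_width: -0.2
[ 0.42301437 -1.64189908  2.03932508]
```

View pics/side2.png

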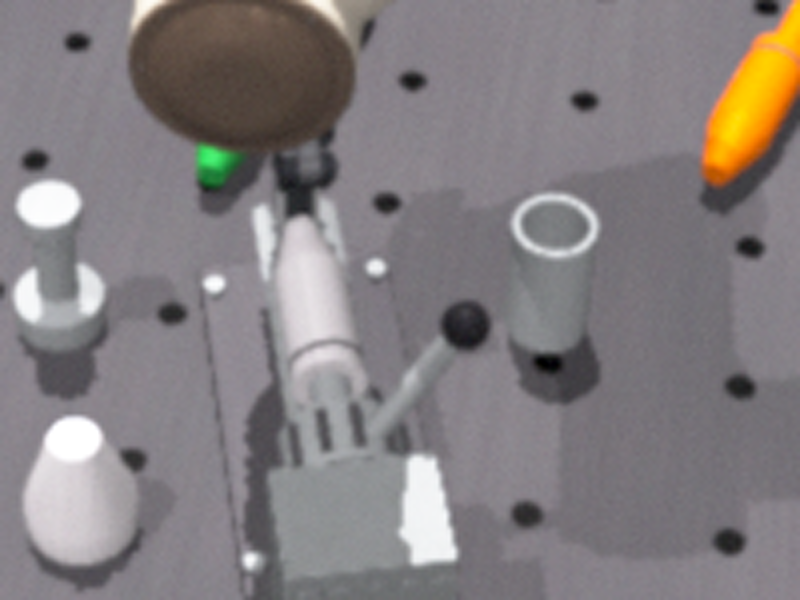

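The cone has slid forward, with the nose at crop (300,222) and the shank tip reaching the nut slots. I measure the remaining gap.

```bash
cat > gap.py <<'E'
from h import *
nf=np.array([490.3,32.1]);u=np.array([-.290,.957]);w=np.array([-.957,-.290])
d=arm.get_image("side")[1];P=cloud("side",d).reshape(-1,3)
r=P[:,:2]-nf;s=r@u;l=r@w;z=P[:,2]
for a in range(-130,10,4):
    k=(s>=a)&(s<a+4)&(abs(l)<12)&(z>76)&(z<125)
    if k.sum()>2: print(a+2,"%.1f"%np.percentile(z[k],90),end=" | ")
st=arm.read_state();q=st["position"];r=q[:2]-nf
print("\nfist x %.1f y %.1f z %.1f"%(r@u,r@w,q[2]),st["contact_force"].round(1),st["clock"])
E
python3 gap.py
```

```text
-128 90.4 | -124 124.1 | -120 94.0 | -116 94.6 | -112 95.8 | -108 96.3 | -104 97.8 | -100 98.1 | -96 98.5 | -92 99.6 | -88 98.8 | -84 98.9 | -80 98.0 | -76 98.2 | -72 97.5 | -68 98.3 | -64 98.7 | -60 99.5 | -56 98.1 | -52 98.1 | -48 99.5 | -44 98.7 | -40 100.0 | -36 97.5 | -32 97.5 | -28 90.4 | -24 90.6 | -20 91.6 | -4 108.4 | 0 110.9 | 4 111.4 | 8 111.7 | 
fist x -151.3 y -0.5 z 76.3 [ 0.5 -0.6  0.7] 3.05
```

```bash
python3 -m creep '[[[-1.5,4.8,0],[0,0,0],-1],[[-2.9,9.6,0],[0,0,0],-1],[[-4.4,14.4,0],[0,0,0],-1],[[-5.8,19.1,0],[0,0,0],-1],[[-6.7,22,0],[0,0,0],-1],[[-7,23,0],[0,0,0],-1],[[-7,23,0],[0,0,0],-1]]'; python3 gap.py
```

```text
clock: 3.63
position: [527.6, -90.0, 76.2]
ee_rot: [0.423, 0.567, -0.567, -0.422]
contact_force: [0.9, -3.6, 3.1]
gripper_width: 0.1
-124 95.1 | -120 102.8 | -116 103.5 | -112 105.3 | -108 91.1 | -104 91.0 | -100 91.9 | -96 94.2 | -92 95.0 | -88 94.9 | -84 97.7 | -80 98.3 | -76 99.0 | -72 98.6 | -68 98.9 | -64 98.7 | -60 99.0 | -56 99.9 | -52 99.2 | -48 99.0 | -44 97.6 | -40 98.6 | -36 98.1 | -32 98.8 | -28 98.0 | -24 99.1 | -20 99.1 | -16 99.3 | -12 100.6 | -4 108.4 | 0 110.8 | 4 111.7 | 8 112.8 | 
fist x -127.7 y -0.3 z 76.1 [ 1.5 -5.1  2.6] 3.6833
```

```bash
python3 -m creep '[[[-0.4,1.4,0],[0,0,0],-1],[[-0.9,2.9,0],[0,0,0],-1],[[-1.3,4.3,0],[0,0,0],-1],[[-1.5,5.3,0],[0,0,0],-1],[[-1.7,5.7,0],[0,0,0],-1]]'; python3 -m creep '[[[-0.2,0.6,0],[0,0,0],-1],[[-0.3,1,0],[0,0,0],-1],[[-0.3,1,0],[0,0,0],-1]]'
```

```text
clock: 4.1
position: [526.0, -84.6, 76.2]
ee_rot: [-0.423, -0.567, 0.567, 0.422]
contact_force: [1.4, -5.3, 2.8]
gripper_width: 0.2
clock: 4.35
position: [525.7, -83.6, 76.2]
ee_rot: [0.423, 0.567, -0.567, -0.422]
contact_force: [1.1, -5.3, 3.4]
gripper_width: 0.2
```

```bash
python3 -m creep '[[[-0.2,0.6,0],[0,0,0],-1],[[-0.3,1,0],[0,0,0],-1],[[-0.3,1,0],[0,0,0],-1]]'; python3 gap.py
```

```text
clock: 4.6
position: [525.4, -82.6, 76.2]
ee_rot: [0.423, 0.567, -0.567, -0.422]
contact_force: [1.7, -4.8, 3.8]
gripper_width: -0.0
-124 100.2 | -116 94.9 | -112 99.9 | -108 102.0 | -104 102.6 | -100 90.7 | -96 90.8 | -92 120.6 | -88 94.8 | -84 94.7 | -80 95.6 | -76 97.0 | -72 96.8 | -68 98.8 | -64 98.4 | -60 98.9 | -56 99.0 | -52 98.8 | -48 99.2 | -44 98.2 | -40 98.4 | -36 99.7 | -32 98.7 | -28 99.0 | -24 97.8 | -20 98.6 | -16 99.0 | -12 98.5 | -4 107.5 | 0 111.0 | 4 111.7 | 8 111.9 | 
fist x -120.0 y -0.3 z 76.2 [ 1.2 -5.4  2.8] 4.65
```

Still sliding at about 5 N, so I keep advancing slowly until the force rises.

```bash
python3 -m creep '[[[-0.2,0.6,0],[0,0,0],-1],[[-0.3,1,0],[0,0,0],-1],[[-0.3,1,0],[0,0,0],-1]]'; python3 -m creep '[[[-0.2,0.6,0],[0,0,0],-1],[[-0.3,1,0],[0,0,0],-1],[[-0.3,1,0],[0,0,0],-1]]'; python3 -m creep '[[[-0.2,0.6,0],[0,0,0],-1],[[-0.3,1,0],[0,0,0],-1],[[-0.3,1,0],[0,0,0],-1]]'
```

```text
clock: 4.9
position: [525.2, -82.0, 76.2]
ee_rot: [-0.423, -0.567, 0.567, 0.422]
contact_force: [2.1, -7.3, 3.4]
gripper_width: -0.2
clock: 5.15
position: [525.1, -81.8, 76.3]
ee_rot: [-0.423, -0.567, 0.567, 0.422]
contact_force: [2.3, -11.3, 2.8]
gripper_width: 0.3
clock: 5.4
position: [525.0, -81.5, 76.4]
ee_rot: [-0.423, -0.566, 0.568, 0.421]
contact_force: [3.5, -13.4, 1.5]
gripper_width: -0.3
```

Motion has stopped and the force is rising, so the shoulder is on the nut. I confirm with one more press and a picture.

```bash
python3 -m creep '[[[-0.3,1.0,0],[0,0,0],-1],[[-0.3,1,0],[0,0,0],-1],[[-0.3,1,0],[0,0,0],-1]]';python3 - <<'E'
from h import *
import cv2
im,d=arm.get_image("side")
cv2.imwrite("pics/side3.png",cv2.resize(im[200:320,250:410],(800,600),interpolation=cv2.INTER_CUBIC)[:,:,::-1])
E
```

```text
clock: 5.65
position: [525.0, -81.3, 76.5]
ee_rot: [-0.424, -0.566, 0.568, 0.421]
contact_force: [4.1, -18.6, 0.7]
gripper_width: -0.4
```

View pics/side3.png

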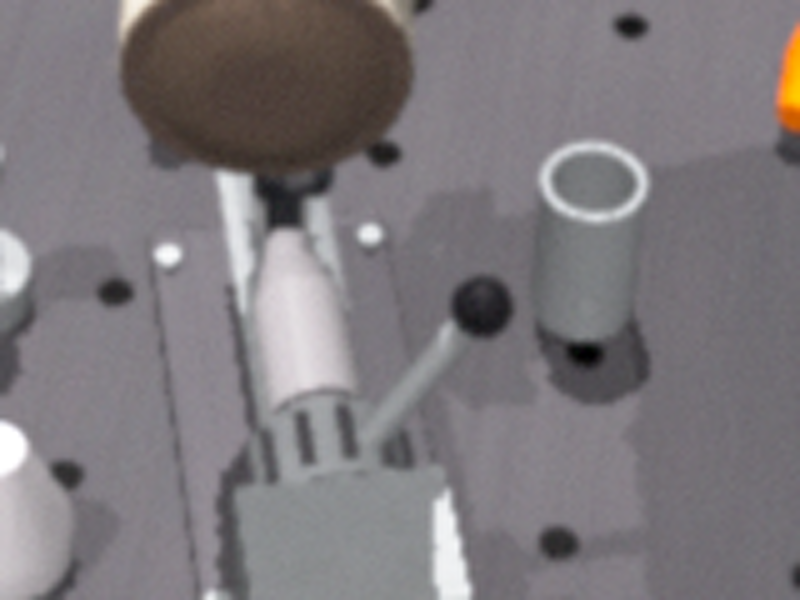

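The shoulder edge meets the nut face at crop (315,395), the handle is unmoved and the force is 19 N. The cone is home. I retreat backward, then go up.

```bash
python3 -m creep '[[[4,-14,0],[0,0,0],-1],[[12,-40,0],[0,0,0],-1],[[12,-40,20],[0,0,0],-1],[[12,-40,60],[0,0,0],-1],[[12,-40,100],[0,0,0],-1],[[12,-40,140],[0,0,0],-1],[[12,-40,155],[0,0,0],-1],[[-18,-10,155],[0,0,0],-1],[[-48,20,155],[0,0,0],-1],[[-78,50,155],[0,0,0],-1],[[-107,78,155],[0,0,0],-1],[[-131,102,155],[0,0,0],-1]]'; python3 -m creep '[[[0,0,0],[0,0,0],-1],[[0,0,0],[0,0,0],-1]]'; python3 gap.py | tail -1
```

```text
clock: 6.7
position: [389.9, 25.1, 229.9]
ee_rot: [-0.422, -0.567, 0.567, 0.424]
contact_force: [0.3, 1.2, 0.4]
gripper_width: -0.3
clock: 6.87
position: [391.4, 25.3, 230.8]
ee_rot: [0.421, 0.568, -0.567, -0.422]
contact_force: [-0.3, -0.4, 1.5]
gripper_width: -0.4
fist x 21.3 y 95.9 z 230.8 [-0.4 -0.8  0.8] 6.9167
```

```bash
python3 -m creep '[[[1,-4,-35],[0,0,0],-1],[[1,-4,-66],[0,0,0],-1],[[1,-4,-66],[0,0,0],-1],[[1,-4,-66],[0,0,0],-1]]'; python3 - <<'E'
from h import *
import cv2
im,d=arm.get_image("side")
cv2.imwrite("pics/side4.png",cv2.resize(im[180:330,230:430],(800,600),interpolation=cv2.INTER_CUBIC)[:,:,::-1])
E
python3 gap.py
```

```text
clock: 7.25
position: [393.7, 18.8, 164.0]
ee_rot: [-0.422, -0.565, 0.568, 0.424]
contact_force: [0.3, 0.8, 0.4]
gripper_width: -0.1
-108 86.8 | -104 89.6 | -100 89.7 | -96 90.6 | -92 91.6 | -88 94.5 | -84 95.3 | -80 95.2 | -76 96.6 | -72 99.1 | -68 98.2 | -64 98.0 | -60 99.0 | -56 99.0 | -52 99.4 | -48 98.5 | -44 99.1 | -40 98.9 | -36 100.6 | -32 98.3 | -28 99.5 | -24 98.0 | -20 98.0 | -16 98.4 | -12 99.6 | -4 107.6 | 0 110.6 | 4 111.3 | 8 112.9 | 
fist x 15.7 y 94.3 z 166.2 [-0.   0.2 -0.3] 7.35
```

View pics/side4.png

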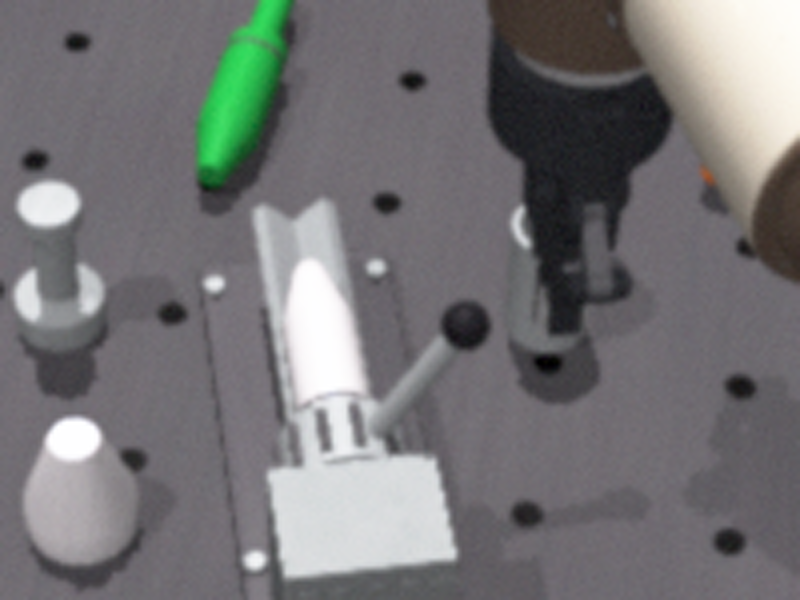

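The cone stayed home (shoulder at the nut, crop (330,395)), and the fist at (565,325) is to the +y side of the ball (465,323). I sweep to upright.

```bash
python3 -m creep '[[[11.1,4.9,-3],[0,0,0],-1],[[20.6,7.8,-3],[0,0,0],-1],[[28.3,10.1,0],[0,0,0],-1],[[36,12.4,3],[0,0,0],-1],[[43.6,14.7,6],[0,0,0],-1],[[51.3,17.1,8],[0,0,0],-1],[[60,19.7,9],[0,0,0],-1],[[68.5,22.3,9],[0,0,0],-1],[[68.5,22.3,9],[0,0,0],-1]]'; python3 - <<'E'
from h import *
import cv2
im,d=arm.get_image("side")
cv2.imwrite("pics/side5.png",cv2.resize(im[180:330,230:430],(800,600),interpolation=cv2.INTER_CUBIC)[:,:,::-1])
E
python3 gap.py|tail -1
```

```text
clock: 8.1
position: [464.9, 43.0, 174.1]
ee_rot: [0.423, 0.568, -0.566, -0.422]
contact_force: [0.5, 0.2, -0.3]
gripper_width: -0.0
fist x 18.0 y 22.6 z 173.7 [-0.   1.   0.3] 8.2
```

View pics/side5.png

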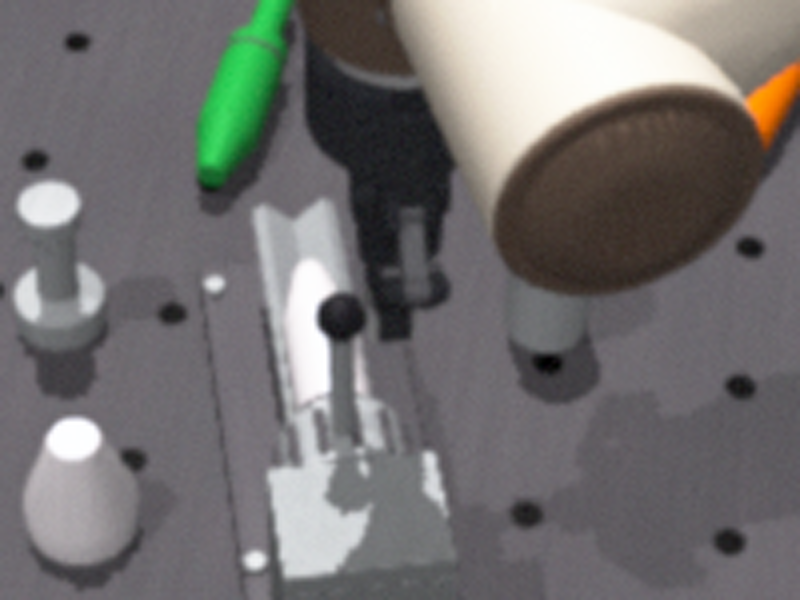

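The handle is upright (ball at crop (342,316), fist just to its +y side). I continue down the other side.

```bash
python3 -m creep '[[[7.7,2.3,0],[0,0,0],-1],[[16.3,4.9,-1],[0,0,0],-1],[[25.4,7.7,-2],[0,0,0],-1],[[33.5,10.1,-4],[0,0,0],-1],[[41.2,12.5,-7],[0,0,0],-1],[[48.4,14.7,-9],[0,0,0],-1],[[54,16.4,-12],[0,0,0],-1],[[60,18.2,-15],[0,0,0],-1],[[65.6,19.9,-19],[0,0,0],-1],[[65.6,19.9,-19],[0,0,0],-1]]'; python3 - <<'E'
from h import *
import cv2
im,d=arm.get_image("side")
cv2.imwrite("pics/side6.png",cv2.resize(im[180:330,200:400],(800,600),interpolation=cv2.INTER_CUBIC)[:,:,::-1])
E
python3 gap.py|tail -1
```

```text
clock: 9.03
position: [528.6, 62.3, 153.8]
ee_rot: [-0.422, -0.567, 0.567, 0.423]
contact_force: [-0.4, -0.2, -0.6]
gripper_width: -0.0
fist x 17.7 y -45.5 z 154.7 [-1.3 -0.1 -0.2] 9.1333
```

View pics/side6.png

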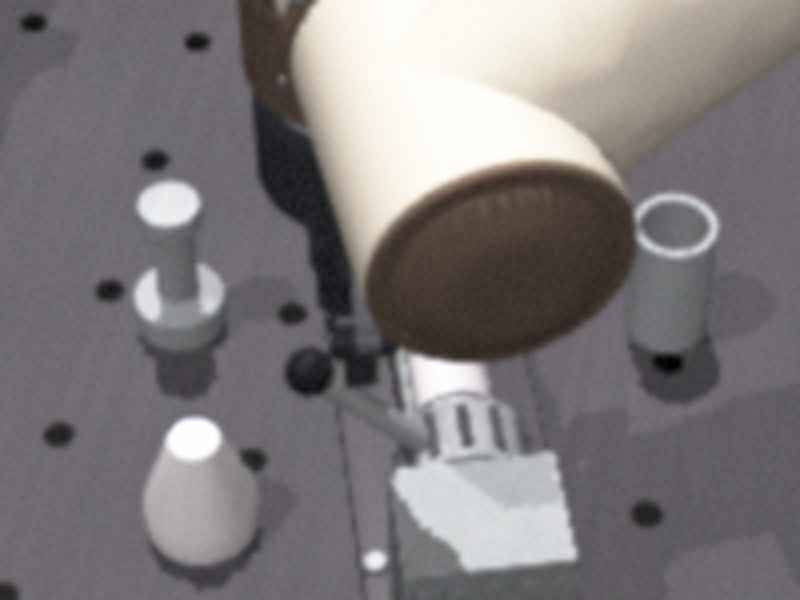

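The ball is now at crop (308,372) on the −y side, ahead of the fist tip (362,370). I work out the nut angle from the ball.

```bash
cat > ang.py <<'E'
import sys,cv2
from h import *
nf=np.array([490.3,32.1]);u=np.array([-.290,.957]);w=np.array([-.957,-.290])
im,d=arm.get_image("side");np.save("si.npy",im)
def ang(px):
    c,dr=ray("side",*px); n=np.r_[u,0]; t=(18-(c[:2]-nf)@u)/(dr@n); P=c+t*dr
    y=(P[:2]-nf)@w; z=P[2]-80; print("ball y %.1f z %.1f r %.1f nut %.3f"%(y,P[2],np.hypot(y,z),.6-np.arctan2(y,z)))
if len(sys.argv)>2: ang((float(sys.argv[1]),float(sys.argv[2])))
E
python3 ang.py 276.6 272.6; python3 - <<'E'
from h import *
nf=np.array([490.3,32.1]);u=np.array([-.290,.957]);w=np.array([-.957,-.290])
for a in(1.2,1.3,1.4,1.45):
    l=a-.6;p=np.r_[nf+18*u-105*np.sin(l)*w,80+105*np.cos(l)];print(a,proj("side",p).round(1),proj("top",p).round(1))
E
```

```text
ball y -66.8 z 160.8 r 104.9 nut 1.291
1.2 [280.8 270. ] [257.7 219.7]
1.3 [276.1 272.8] [257.  216.2]
1.4 [271.9 275.9] [256.4 213.2]
1.45 [270.  277.5] [256.2 211.8]
```

```bash
python3 -m creep '[[[2,0.6,-1.5],[0,0,0],-1],[[4,1.2,-3],[0,0,0],-1],[[6,1.8,-5],[0,0,0],-1],[[8,2.4,-7],[0,0,0],-1],[[8,2.4,-7],[0,0,0],-1]]';python3 -m creep '[[[1.5,0.5,-1.5],[0,0,0],-1],[[2.4,0.7,-2.5],[0,0,0],-1],[[2.4,0.7,-2.5],[0,0,0],-1]]';python3 -m creep '[[[1,0.3,-0.5],[0,0,0],-1],[[2,0.6,-1],[0,0,0],-1],[[2,0.6,-1],[0,0,0],-1]]'; python3 gap.py|tail -1
```

```text
clock: 9.6
position: [536.1, 64.4, 147.6]
ee_rot: [-0.423, -0.567, 0.567, 0.423]
contact_force: [-2.9, -0.9, 1.1]
gripper_width: -0.1
clock: 9.85
position: [538.4, 65.1, 145.2]
ee_rot: [-0.423, -0.567, 0.567, 0.423]
contact_force: [-2.4, -0.6, 1.8]
gripper_width: -0.0
clock: 10.1
position: [538.6, 65.0, 144.9]
ee_rot: [-0.422, -0.566, 0.568, 0.423]
contact_force: [-8.3, -1.0, 7.2]
gripper_width: 0.0
fist x 17.6 y -55.8 z 144.9 [-7.9 -1.1  8.3] 10.15
```

Force has jumped with no further motion, so it looks like the tight stop. One more nudge, then I look.

```bash
python3 -m creep '[[[1,0.3,-0.5],[0,0,0],-1],[[2,0.6,-1],[0,0,0],-1],[[2,0.6,-1],[0,0,0],-1]]'; python3 - <<'E'
from h import *
import cv2
im,d=arm.get_image("side")
cv2.imwrite("pics/side7.png",cv2.resize(im[210:330,210:370],(800,600),interpolation=cv2.INTER_CUBIC)[:,:,::-1])
E
```

```text
clock: 10.4
position: [538.8, 65.0, 144.6]
ee_rot: [-0.421, -0.564, 0.569, 0.424]
contact_force: [-14.8, -1.0, 15.1]
gripper_width: -0.2
```

View pics/side7.png

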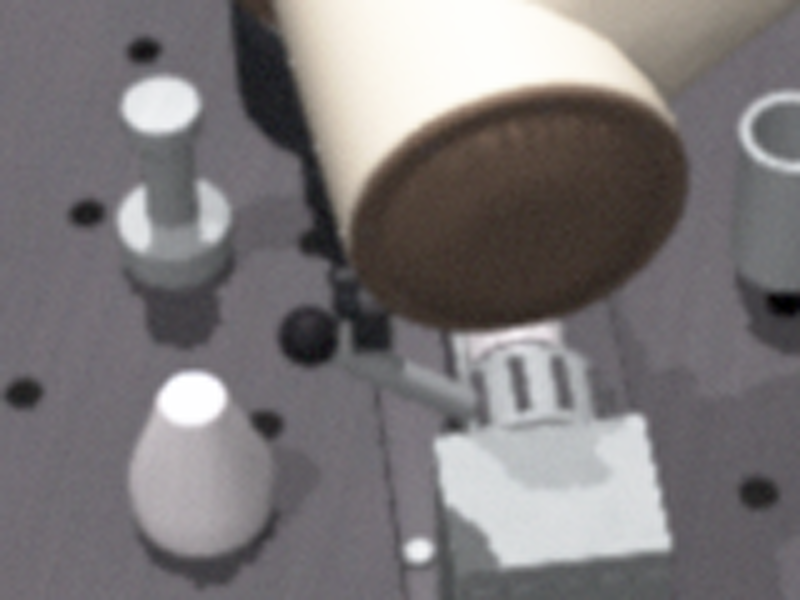

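The ball at crop (309,335), pixel (271.7,276.9), matches 1.43–1.45 rad. I back off and clear the view.

```bash
python3 -m creep '[[[-6,-2,3],[0,0,0],-1],[[-15,-4.5,12],[0,0,0],-1],[[-17,-5,45],[0,0,0],-1],[[-17,-5,85],[0,0,0],-1],[[-17,-5,120],[0,0,0],-1],[[-45,-30,120],[0,0,0],-1],[[-70,-60,120],[0,0,0],-1],[[-90,-95,120],[0,0,0],-1],[[-110,-130,120],[0,0,0],-1],[[-130,-165,120],[0,0,0],-1],[[-150,-200,120],[0,0,0],-1],[[-170,-235,120],[0,0,0],-1]]';python3 -m creep '[[[-15,-35,0],[0,0,0],-1],[[-30,-70,0],[0,0,0],-1],[[-45,-105,0],[0,0,0],-1],[[-60,-140,0],[0,0,0],-1],[[-75,-175,0],[0,0,0],-1],[[-90,-210,0],[0,0,0],-1],[[-90,-210,0],[0,0,0],-1]]'; python3 gap.py;  python3 - <<'E'
from h import *
import cv2
for n in("side","top"):
    im,d=arm.get_image(n)
    c=im[200:320,230:390] if n=="side" else im[165:315,210:410]
    cv2.imwrite(f"pics/{n}8.png",cv2.resize(c,(800,600),interpolation=cv2.INTER_CUBIC)[:,:,::-1])
E
```

```text
clock: 11.45
position: [371.8, -169.9, 264.5]
ee_rot: [0.424, 0.568, -0.566, -0.421]
contact_force: [1.7, -0.7, 0.1]
gripper_width: 0.2
clock: 12.03
position: [280.7, -383.5, 263.8]
ee_rot: [-0.425, -0.565, 0.566, 0.423]
contact_force: [0.7, -0.3, 0.2]
gripper_width: 0.3
-108 86.2 | -104 89.7 | -100 90.2 | -96 90.8 | -92 93.5 | -88 93.4 | -84 94.0 | -80 95.4 | -76 95.7 | -72 97.9 | -68 98.7 | -64 97.2 | -60 98.3 | -56 99.2 | -52 98.6 | -48 99.7 | -44 98.3 | -40 99.4 | -36 99.0 | -32 98.2 | -28 98.0 | -24 97.9 | -20 98.9 | -16 98.6 | -12 99.5 | -4 108.6 | 0 109.5 | 4 111.3 | 8 111.7 | 
fist x -335.2 y 319.9 z 263.6 [-0.3  1.  -0.7] 12.0833
```

View pics/side8.png

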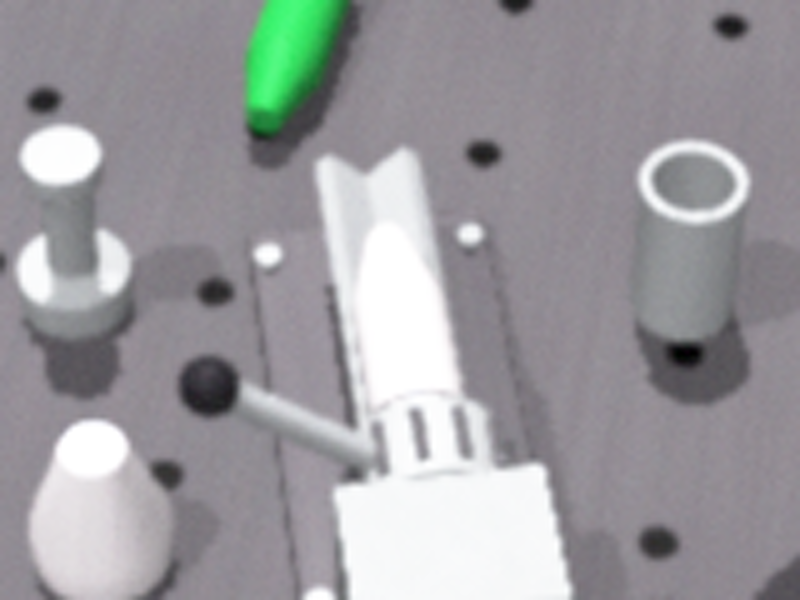

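View pics/top8.png

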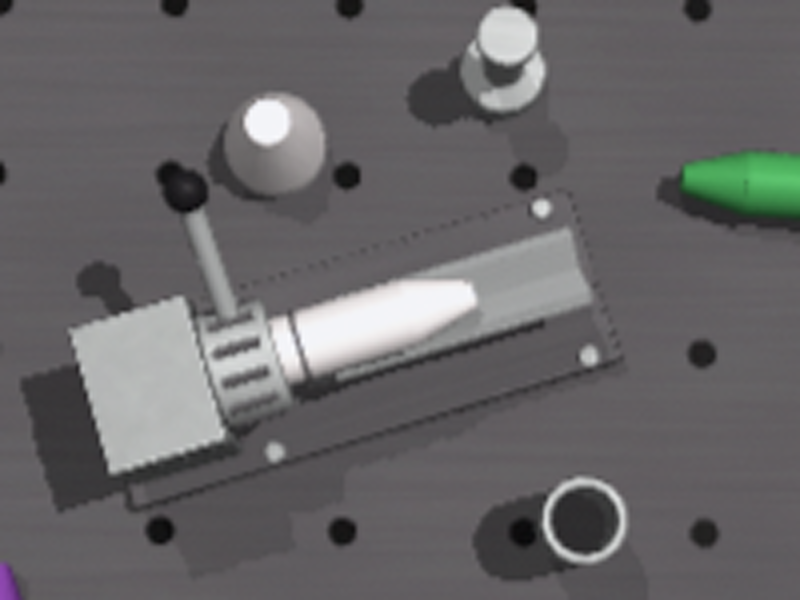

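Side crop: the ball at (209,384) gives about 1.42 rad. Top crop: the ball at (185,190) gives about 1.43. The shoulder sits on the nut in both views, and the sleeve, plug and post are at their starting pixels. I hand in.

```bash
python3 -c "
from bench import arm
print(arm.job_done())"
```

```text
the job is handed in; nothing more can be done
None
```

I pushed the cone home with the shut gripper, then swung the handle over the top to its tight stop. I backed the arm clear and handed the job in at about 12 s of the 48 s allowed.

- **Cone:** it slid at about 5 N. At the nut the force climbed to 19 N with almost no further motion. The final depth scan and both pictures show the shoulder on the nut.
- **Nut:** at the stop the force rose to about 15 N on each of two axes without motion. After I let go, the ball position gives about 1.42 rad from the side view and 1.43 rad from the top view. The stop is at 1.45 rad and 1.3 rad is needed.
- **Bystanders:** the sleeve, plug and post are at the same pixels in the top view as at the start.

The jaw grip force could not be measured directly; I infer it from the handle reaching the stop. No check failed. The top and side cameras differed by about 2 mm on where the collet axis runs to the side, which is within the calibration.

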